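# Tighten the spice mill's cover nut until the click wrench trips

### The arm

A 6-joint arm with a two-finger parallel gripper is mounted at the origin on the work surface; the furniture and walls round the work are solid. World frame = base frame: x ahead of the robot, y to its left, z up, the work surface at z = 0. Lengths are in m, angles in rad, forces in N, time in s.
With the tool pointing down it reaches from about 0.375 to 0.925 m from the base axis. Payload 5.7 kg.
Tool frame: the origin (TCP) lies at the very end of the fingers, on their centre line; the grasp point (between the pads) lies 19 mm behind it; z points along the fingers, y is the line along which they close (so a half turn about z gives the same grasp; the last joint's range is limited). The gripper opens to 88 mm and grips with 3 to 60 N. Pads are 20 mm wide; open, the fingers measure 115 mm over their backs; the gripper's body (75 mm by 178 mm) begins 61 mm behind the grasp point.
Start: joints at [-1.4, 0.359, 1.51, -0, 1.272, -0.115], TCP at [0.169, -0.576, 0.223] pointing down, gripper open.
Joint ranges: [-2.97, 2.97], [-1.01, 2.36], [0.21, 2.38], [-0.96, 4.11], [0.2, 2.71], [-2.98, 2.98]. Speed limits (rad/s): [2.39, 2.39, 3.14, 3.14, 3.14, 3.14].

### API

Orientations are given as a 3x3 rotation matrix whose columns are the frame's x, y, z axes.
In Python, from plant import manip, capture, camera_params, hand_in, look_for, masks_of gives the robot as it stands.
- The arm moves only by the tool apply_moves, never from a script. Its argument "rows" is a list that holds one entry, the list of rows, each a list of 7 numbers: the turn, a rotation vector about the tool's x, y, z in units of 30 degrees (1.0 is 30 degrees), then the shift along the tool's x, y, z in units of 0.1 m (1.0 is 0.1 m), then the opening, from -1 (shut) to 1 (fully open). In form: [[[ax, ay, az, x, y, z, jaw], ...]]. A call has 1 to 8 rows; each row is the pose to reach, as a shift and turn from the pose commanded when the call began, along the tool's axes at that moment; what a row does not reach only later rows make up. A row lasts 1/8 s, in which the tool goes at most 62.5 mm and 10.7 degrees, less where a joint would pass 70% of its speed; a pose out of reach is approached as far as the arm can. A call with a number of a shift or a turn outside -1 to 1 is refused whole. A call with a gripper value outside its range is refused whole. The fingers move at their own pace and stop on an object; "force" is the grip in N (left out, the last holds). Time passes only in rows, so rows that repeat a pose let the fingers close. It gives the time, the measured TCP pose, the force, the opening and the grip force at its end, in the units of the state.
- manip.observe(): the state, without advancing time (a new reading comes with each control period).
- capture(name): name is "side" or "top" or "wrist"; returns the picture (420x560x3 uint8, blue, green, red); there is no depth.
- camera_params(name): a dict with "intrinsics" (3x3 intrinsics, pixels), "k1" (the pictures are not rectified: a ray, as slopes to the right and down, at radius r is drawn at 1 + k1 r^2 times it, then the intrinsics apply), "rvec" (rotation vector, rad) and "tvec" (3), from world to camera coordinates, as OpenCV has them; the wrist camera has in their place "mount" (4x4, takes a point from camera to tool coordinates, whose origin is the TCP and whose axes are the flange's). Camera axes: x right, y down, z forward; pixel columns grow to the right and rows downward; lengths in m; the calibration is good to about 2 mm. A picture is of the moment at which its call begins: read the wrist's pose just before it. camera_params takes no time and is no camera call.
- hand_in(): hands the job in; it is judged then, once.
Trained networks look in the newest picture that a camera, given by its name, has taken for a name from the list of things; names that differ only in an ending like _2 or _b are one class to them, and where a whole thing is asked for, a point or a joint stands for the part that bears it (a point fixed in the world has none). Each returns a list of dicts, best first, with "p" (0 to 1); they miss things now and then, are a little off and sometimes report something else, mostly with a low value. They report only what shows in the picture. A call takes as long as a camera call. They do not tell look-alikes from the thing itself.
- look_for(label, camera): "xyz" ([x, y, z] in m, in the coordinates of the camera as it stood for that picture, good to about 4 mm: the middle of the surface that is visible of it).
- masks_of(label, camera): "pixels" (420x560 bool, what is visible of it).
The state is a dict: "time": time; "qpos": joint angles; "qvel": joint speeds; "effort": joint torques, N m; "position": TCP position; "tool_rot": TCP orientation; "ft_force": force on the tool from outside, world axes, zero at the start; "torque": the same for the moment, N m; "gripper_width": finger opening in m; "grip_force": force on a finger pad.
Only numpy, scipy, OpenCV 4.12 (cv2) and the standard library are available. Lean on these libraries where they do the work, as an engineer would, in place of code of your own. Each camera call takes 0.05 s, during which the arm holds its last target. There are 200 camera calls.

### The job

The spice mill has been cleaned and its cover is back on, but the big nut in the middle of the cover is still slack. Take the click wrench from its wooden cradle, set its socket down over the nut and tighten it clockwise, resetting the wrench on the hexagon as often as you need, until the nut is home and the wrench breaks over (clicks); stop there, without forcing it on past the click. Lay the wrench back in its cradle as it was, and do not knock over the two jars.

Things in the scene. Friction and masses are not known exactly. Their poses are not given: they have to be found in the camera images.
- mill: Green bench spice mill, fixed; base 280 x 150 mm, ribbed aluminium cover 160 mm across, 84 mm above the table. Origin on the table under the cover's centre, z up. An open feed neck (45 mm across, top 135 mm up) stands on the cover 60 mm from its centre on the mill's +x side, the motor (105 mm high) lies beyond; the spout points to -x. No other part is higher than 117 mm.
- nut_top (a point): Centre of the top of the cover nut's hexagon, on the mill's axis, 110.5 mm above the table. Steel cap nut, 32 mm across flats, hexagon 18 mm high (top 5 mm chamfered to 26 mm across), plus a dome (22 mm across) 6 mm above this point; it stands on a washer, 50 mm across, top 92.5 mm up. z up; x points to a corner of the hexagon and turns with the nut. The nut does not rise or sink.
- cover_nut (a joint): Turn of the cover nut on its stud in rad; grows as it is tightened (clockwise from above). Starts slack, at 0 to 0.9, turns with an even drag of 0.5 N m either way and comes up hard at 2.4, where the cover is home (it yields up to 0.05 more under load); stays where it is left.
- cover_stud (a joint): Elastic wind-up of the mill's stud, and of the nut on it, under the wrench's torque, in rad, clockwise from above: 43 N m per rad, so 0.03 as the wrench clicks and 0 when let go. Above 0.05 (2.15 N m) the nut has been overtightened.
- wrench: Click wrench, 200 mm long, 0.34 kg, socket down. Origin on the socket's axis at the handle axis' height; z up, the handle runs along -x. Steel head 41 mm across, 26 mm high; shank 18 x 18 mm from x = -20 to -65 mm; black handle, flat sides, 24 mm wide, 28 mm high, x = -67 to -177 mm. Centre of mass about x = -65 mm. Breaks over only clockwise (from above), on a nut that no longer turns.
- wrench_grip (a point): Place to hold the black handle, near its front end and the wrench's balance, free between the cradle's uprights: 85 mm behind the socket's axis, on the handle's axis. Axes as the wrench's.
- socket_mouth (a point): Centre of the open lower end of the dark socket, 58 mm below the wrench's origin. Socket 47 mm across outside; hexagonal hole 34.6 mm across flats, 26 mm deep: 1.3 mm to spare on each flat, 8 degrees of play either way. z up; x points to a corner, so it fits when its x and the nut's agree within a few degrees, give or take multiples of 60. Fully on, it rests on the washer, 18 mm below nut_top.
- wrench_click (a joint): Break-over angle in rad: how far head and handle have run ahead of the socket, clockwise, about the socket's axis. Stays 0 until 1.3 N m about that axis (a push of 15 N at wrench_grip), then gives way, the resistance falling to 0.5 N m at its end stop, 0.28; beyond that it is solid and overtightens. Tripped above 0.15; springs back to 0 when let go.
- cradle: Wooden cradle, fixed: board 215 x 80 x 12 mm with two notched uprights, 12 mm thick, 44 mm in front of (+x) and 83 mm behind its centre, up to 92 mm high. Origin on the table under the board's centre; x along the lying wrench towards its head; z up. The front notch takes the shank, the rear one the handle's end, with 3 mm to spare each side and flared mouths.
- cradle_seat (a point): Where the wrench's origin is when it lies in the cradle: 80 mm in front of the cradle's origin along its x, 78 mm above the table. Axes as the cradle's.
- saffron_jar: Small glass jar with red threads and a pale cap, 49 mm across, 76 mm tall, loose. Origin at the centre of its underside, z up.
- spice_jar: Spice jar with a green cap, 42 mm across, 97 mm tall, loose. Origin at the centre of its underside, z up.
Things that resemble listed ones, but are neither listed nor needed, are in the scene too. Several things have the shape of the cradle; the one meant has the colours described above.

How it is judged:
By the outcome, as a careful person would: the job done as asked, in the order asked, and still so for the second after the job is handed in, with the robot touching nothing.
It also fails if it takes over 72 s, if anything falls off the work surface, if the arm or the gripper's body presses on something with over 40 N, if the wrist force passes 120 N, or if a joint passes its speed limit or range.

## Working session

There is one attempt and no reset: what is moved stays moved. The work goes in short steps, Python scripts to look and compute and a tool call to move; the robot and the scene stay as the last step left them, time stands still between calls to the robot, and variables do not carry over. Pictures are saved under pics/ and viewed, at most 10 in all, crops included, and the job is handed in when it is done.

Besides the shell and the picture viewer there is one more tool, called after "Emit:" as name([rows], argument=value, ...), one row to a line, values as JSON. apply_moves: Moves the arm, as the interface text tells. Its arguments: {"type":"object","properties":{"rows":{"type":"array","items":{"type":"array","items":{"type":"array","items":{"type":"number"}}}},"force":{"type":"number"}},"required":["rows"]}

```bash
ls; mkdir -p pics
cat > h.py <<'E'
import numpy as np, cv2
from plant import manip, capture, camera_params, hand_in, look_for, masks_of
np.set_printoptions(precision=4, suppress=True)
def cam(name, st=None):
    p=camera_params(name); K=np.array(p["intrinsics"]); k1=p["k1"]
    if name=="wrist":
        M=np.array(p["mount"]); T=np.eye(4); T[:3,:3]=st["tool_rot"]; T[:3,3]=st["position"]
        W=T@M
    else:
        R=cv2.Rodrigues(np.array(p["rvec"],float))[0]; W=np.eye(4); W[:3,:3]=R.T; W[:3,3]=-R.T@np.array(p["tvec"],float).ravel()
    return K,k1,W
def proj(c,P):
    K,k1,W=c; P=np.atleast_2d(P); Q=(P-W[:3,3])@W[:3,:3]
    s=Q[:,:2]/Q[:,2:]; s=s*(1+k1*(s**2).sum(1,keepdims=True))
    return s@K[:2,:2].T+K[:2,2]
def ray(c,uv):
    K,k1,W=c; uv=np.atleast_2d(np.array(uv,float))
    s=cv2.undistortPoints(uv[:,None],K,np.array([k1,0,0,0.])).reshape(-1,2)
    return W[:3,3],np.c_[s,np.ones(len(s))]@W[:3,:3].T
def onz(c,uv,z):
    o,d=ray(c,uv); return o+d*((z-o[2])/d[:,2:])
def world(c,x): return c[2][:3,:3]@np.array(x)+c[2][:3,3]
E
cat > a.py <<'E'
from h import *
st=manip.observe(); print(st["time"],st["position"]); print(np.array(st["tool_rot"]))
for n in ("side","top"):
    im=capture(n); cv2.imwrite(f"pics/{n}0.png",im); c=cam(n); print(n,c[2])
    for l in ("mill","nut_top","wrench","wrench_grip","socket_mouth","cradle","saffron_jar","spice_jar"):
        for d in look_for(l,n)[:3]: 
            w=world(c,d["xyz"]); print(l,round(d["p"],2),w,proj(c,w)[0].round())
E
python3 a.py
```

```text
pics
0.0 [ 0.169  -0.575   0.2218]
[[ 0.9594  0.2819 -0.0003]
 [ 0.2819 -0.9594  0.0018]
 [ 0.0002 -0.0018 -1.    ]]
side [[-0.9988 -0.0001  0.0489  0.4146]
 [-0.0415  0.5288 -0.8478  1.2948]
 [-0.0258 -0.8488 -0.5281  0.931 ]
 [ 0.      0.      0.      1.    ]]
nut_top 0.72 [ 0.4885 -0.2689  0.0133] [291. 198.]
nut_top 0.4 [0.5446 0.1048 0.1072] [265. 237.]
wrench 0.89 [ 0.5287 -0.28    0.0806] [279. 179.]
wrench 0.32 [ 0.4905 -0.2704  0.0091] [290. 198.]
wrench 0.22 [ 0.5724 -0.2647  0.0429] [266. 191.]
wrench_grip 0.58 [ 0.5308 -0.2802  0.0798] [278. 179.]
socket_mouth 0.62 [ 0.4884 -0.2713  0.0074] [291. 199.]
socket_mouth 0.59 [ 0.5701 -0.2644  0.0401] [267. 191.]
socket_mouth 0.33 [0.4169 0.2528 0.0534] [311. 288.]
cradle 0.72 [ 0.4916 -0.5105  0.0144] [292. 165.]
cradle 0.65 [ 0.4898 -0.2684  0.0134] [290. 198.]
saffron_jar 0.9 [0.4156 0.2545 0.0541] [312. 288.]
spice_jar 0.58 [0.4668 0.4139 0.0641] [289. 330.]
spice_jar 0.3 [ 0.4923 -0.2719  0.0073] [290. 199.]
top [[ 0.0188 -0.993   0.1164  0.3308]
 [-0.9998 -0.0177  0.0098 -0.0767]
 [-0.0077 -0.1166 -0.9932  1.6337]
 [ 0.      0.      0.      1.    ]]
mill 0.89 [0.5753 0.1012 0.0851] [217. 181.]
nut_top 0.42 [0.5415 0.0928 0.108 ] [219. 192.]
wrench 0.6 [ 0.5105 -0.2929  0.0917] [353. 206.]
wrench_grip 0.72 [ 0.5092 -0.2916  0.0918] [352. 206.]
cradle 0.69 [ 0.4899 -0.2779  0.0127] [344. 215.]
saffron_jar 0.8 [0.4134 0.2265 0.0766] [172. 236.]
spice_jar 0.66 [0.4778 0.3833 0.0955] [118. 213.]
```

```bash
python3 -c "
import cv2
a=cv2.imread('pics/top0.png')[120:300,60:460];cv2.imwrite('pics/top0c.png',cv2.resize(a,None,fx=2,fy=2,interpolation=3))
b=cv2.imread('pics/side0.png')[130:390,180:400];cv2.imwrite('pics/side0c.png',cv2.resize(b,None,fx=2.2,fy=2.2,interpolation=3))"
```

```text
(no output)
```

View pics/top0c.png

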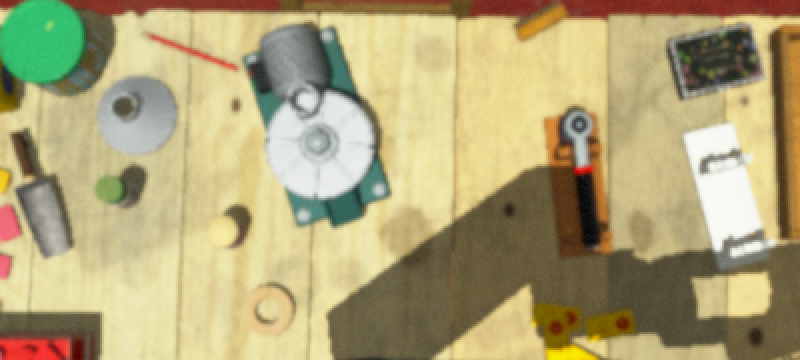

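View pics/side0c.png

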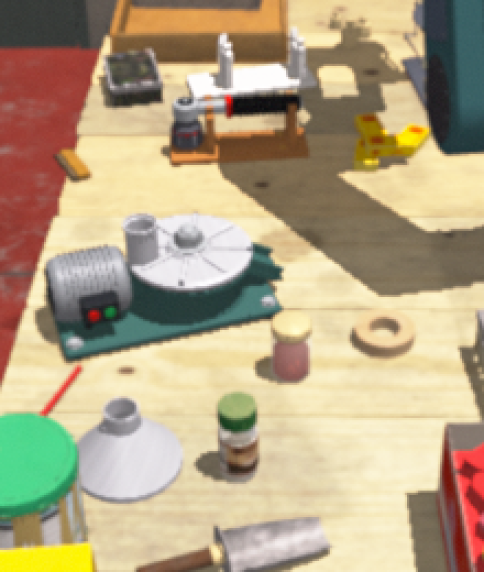

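The top view shows the orange-brown cradle with the wrench: head at full-picture px (348,182), handle end at (356,241). The cover nut is at (219,191) with the neck up-left of it. The white cradle is a look-alike, and the grey funnel isn't needed. The jars are at (115,213) and (174,235).

```bash
cat > b.py <<'E'
from h import *
c=cam("top")
print("head",onz(c,(348.5,182.5),.091),"hend",onz(c,(356,241.5),.092))
print("nut",onz(c,(219.2,190.5),.113),"neck",onz(c,(212.5,169.5),.135), "cover", onz(c,(220.5,192),.084))
w=cam("wrist",manip.observe()); print(np.array(camera_params("wrist")["mount"]), w[0])
print(manip.observe())
E
python3 b.py
```

```text
head [[ 0.578  -0.2807  0.091 ]] hend [[ 0.4078 -0.3025  0.092 ]]
nut [[0.5449 0.0905 0.113 ]] neck [[0.6014 0.1089 0.135 ]] cover [[0.5447 0.0898 0.084 ]]
[[-0.0008 -0.9657 -0.2597  0.0706]
 [ 1.     -0.0005 -0.001  -0.0009]
 [ 0.0009 -0.2597  0.9657 -0.1628]
 [ 0.      0.      0.      1.    ]] [[297.1421   0.     279.5466]
 [  0.     297.1421 214.1747]
 [  0.       0.       1.    ]]
{'time': 0.9, 'qpos': array([-1.4001,  0.3588,  1.5104,  0.    ,  1.2725, -0.1151]), 'qvel': array([ 0.0002, -0.0017,  0.0004, -0.0011,  0.0019, -0.0008]), 'effort': array([ -0.0034, -51.5336, -27.1129,   0.0675,   0.0245,  -0.    ]), 'position': array([ 0.1691, -0.5756,  0.2227]), 'tool_rot': array([[ 0.9594,  0.2819, -0.    ],
       [ 0.2819, -0.9594,  0.    ],
       [ 0.    , -0.    , -1.    ]]), 'ft_force': array([ 0.1785,  0.527 , -0.0428]), 'torque': array([0.0103, 0.0478, 0.0208]), 'grip_force': 0.0, 'gripper_width': 0.08786448126267997}
```

Emit:
apply_moves([
  [[0, 0, 0.15, 0.5, -0.23, 0, 1], [0, 0, 0.3, 1, -0.45, 0, 1]],
])

```text
time: 1.15
position: [0.2529, -0.5038, 0.2226]
tool_rot: [[0.992, 0.124, 0.0], [0.124, -0.992, -0.0], [0.0, 0.0, -1.0]]
ft_force: [0.6, 0.0, -0.4]
gripper_width: 0.0876
grip_force: 0.0
```

Emit:
apply_moves([
  [[0, 0, 0, 0.5, -0.15, 0, 1], [0, 0, 0, 1, -0.3, 0, 1]],
])

```text
time: 1.4
position: [0.349, -0.4609, 0.2229]
tool_rot: [[0.992, 0.128, 0.0], [0.128, -0.992, -0.0], [0.0, 0.0, -1.0]]
ft_force: [0.1, -0.8, 0.7]
gripper_width: 0.0875
grip_force: 0.0
```

Emit:
apply_moves([
  [[0, 0, 0, 0.5, -0.15, 0, 1], [0, 0, 0, 1, -0.3, 0, 1]],
])

```text
time: 1.65
position: [0.4446, -0.4183, 0.2228]
tool_rot: [[0.992, 0.128, 0.0], [0.128, -0.992, -0.0], [0.0, 0.0, -1.0]]
ft_force: [0.7, -0.7, 1.2]
gripper_width: 0.0879
grip_force: 0.0
```

```bash
cat > c.py <<'E'
from h import *
s=manip.observe(); R=np.array(s["tool_rot"]); print(s["time"],s["position"],s["qpos"],R)
print((R.T@(np.array([.494,-.292,.25])-s["position"])))
E
python3 c.py
```

```text
1.65 [ 0.4446 -0.4183  0.2228] [-0.868   0.3734  1.487  -0.0001  1.2808  0.574 ] [[ 0.9917  0.1284  0.0002]
 [ 0.1284 -0.9917 -0.0004]
 [ 0.0002  0.0004 -1.    ]]
[ 0.0652 -0.1189 -0.0272]
```

Emit:
apply_moves([
  [[0, 0, 0, 0.4, -0.5, -0.1, 1], [0, 0, 0, 0.65, -1, -0.3, 1], [0, 0, 0, 0.65, -1, -0.3, 1], [0, 0, 0, 0.65, -1, -0.3, 1]],
])

```text
time: 2.15
position: [0.4947, -0.3118, 0.2527]
tool_rot: [[0.992, 0.129, 0.0], [0.129, -0.992, -0.001], [-0.0, 0.001, -1.0]]
ft_force: [-0.1, 0.2, -0.5]
gripper_width: 0.0876
grip_force: 0.0
```

```bash
cat > d.py <<'E'
from h import *
s=manip.observe(); im=capture("wrist"); cv2.imwrite("pics/w1.png",im); c=cam("wrist",s); print(s["time"],s["position"])
for l in ("wrench","wrench_grip","socket_mouth","cradle"):
    for d in look_for(l,"wrist")[:3]:
        w=world(c,d["xyz"]); print(l,round(d["p"],2),w,proj(c,w)[0].round())
for l in ("wrench_grip","wrench"):
    for d in masks_of(l,"wrist")[:1]:
        m=d["pixels"]; v,u=np.where(m); print(l,m.sum(),u.min(),u.max(),v.min(),v.max())
E
python3 d.py
```

```text
2.15 [ 0.4947 -0.3118  0.2527]
wrench 0.96 [ 0.5114 -0.2916  0.0949] [264. 183.]
wrench 0.23 [0.5199 0.0326 0.0219] [ 19. 136.]
wrench_grip 0.87 [ 0.5191 -0.2868  0.091 ] [261. 175.]
socket_mouth 0.41 [ 0.5728 -0.2983  0.052 ] [278. 127.]
cradle 0.95 [ 0.5026 -0.3073  0.014 ] [278. 181.]
cradle 0.75 [ 0.4993 -0.5099  0.0112] [421. 202.]
wrench_grip 4086 243 284 99 275
wrench 3980 243 283 100 275
```

View pics/w1.png

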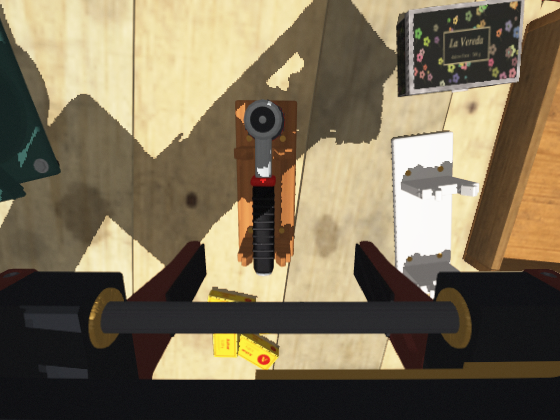

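The wrist view shows the wrench head at px (263,119) and the handle running from (264,185) to (264,272). It is nearly parallel to the tool's x axis.

```bash
cat > e.py <<'E'
from h import *
s=manip.observe(); c=cam("wrist",s)
H=onz(c,(263,119),.091)[0]; A=onz(c,(263.3,185),.092)[0]; B=onz(c,(264,270),.092)[0]
print(H,A,B, np.degrees(np.arctan2(*(A-B)[1::-1])),np.degrees(np.arctan2(*(H-B)[1::-1])), np.linalg.norm(H-A),np.linalg.norm(H-B))
im=cv2.imread("pics/w1.png"); m=masks_of("wrench","wrist")[0]["pixels"]
for v in (190,210,230,250,262):
    u=np.where(m[v])[0]; print(v,u.min(),u.max(),onz(c,((u.min()+u.max())/2,v),.092)[0])
R=np.array(s["tool_rot"]); 
x=(H-B); x[2]=0; x/=np.linalg.norm(x); g=H-.085*x; g[2]=.078-.0+.019*0-.019
print("grip TCP",g,R.T@(g-s["position"]))
E
python3 e.py
```

```text
[ 0.5769 -0.2832  0.091 ] [ 0.5081 -0.2913  0.092 ] [ 0.4071 -0.3036  0.092 ] 6.893209893077839 6.835989983096611 0.06921616468520433 0.17097902775183635
190 252 273 [ 0.5025 -0.2911  0.092 ]
210 254 273 [ 0.48   -0.2947  0.092 ]
230 253 273 [ 0.4565 -0.2968  0.092 ]
250 252 273 [ 0.4321 -0.299   0.092 ]
262 253 272 [ 0.4171 -0.3006  0.092 ]
grip TCP [ 0.4925 -0.2933  0.059 ] [ 0.0009 -0.019   0.1932]
```

Emit:
apply_moves([
  [[0, 0, 0.02, 0, -0.19, 0.3, 1], [0, 0, 0.02, 0, -0.19, 0.6, 0.6], [0, 0, 0.02, 0, -0.19, 1.0, 0.2], [0, 0, 0.02, 0, -0.19, 1.0, 0]],
])

```text
time: 3.05
position: [0.49, -0.2913, 0.15]
tool_rot: [[0.993, 0.118, -0.005], [0.118, -0.993, 0.004], [-0.005, -0.005, -1.0]]
ft_force: [0.1, -0.4, 0.2]
gripper_width: 0.0616
grip_force: 0.0
```

Emit:
apply_moves([
  [[0, 0, 0, 0, 0, 0.45, 0], [0, 0, 0, 0, 0, 0.93, 0], [0, 0, 0, 0, 0, 0.93, 0], [0, 0, 0, 0, 0, 0.93, -0.3], [0, 0, 0, 0, 0, 0.93, -1], [0, 0, 0, 0, 0, 0.93, -1], [0, 0, 0, 0, 0, 0.93, -1], [0, 0, 0, 0, 0, 0.93, -1]],
], force=50)

```text
time: 4.05
position: [0.4936, -0.2936, 0.0619]
tool_rot: [[0.993, 0.119, 0.003], [0.119, -0.993, -0.002], [0.003, 0.003, -1.0]]
ft_force: [-0.5, 1.5, 8.1]
gripper_width: 0.0238
grip_force: 50.0
```

```bash
cat > c.py <<'E'
from h import *
s=manip.observe(); R=np.array(s["tool_rot"]); print(s["time"],s["position"],s["qpos"],"\n",R,np.degrees(np.arctan2(R[1,0],R[0,0])),s["ft_force"],s["torque"],s["gripper_width"],s["grip_force"])
E
python3 c.py
```

```text
4.05 [ 0.4936 -0.2936  0.0619] [-0.6569  0.5093  1.7298  0.0001  0.8987  0.795 ] 
 [[ 0.9929  0.1186  0.0031]
 [ 0.1186 -0.9929 -0.0023]
 [ 0.0028  0.0026 -1.    ]] 6.808961570887802 [-0.5254  1.4538  8.119 ] [0.2122 0.0204 0.2121] 0.023828052456316463 49.953871965408325
```

Emit:
apply_moves([
  [[0, 0, 0, 0, 0, -0.1, -1], [0, 0, 0, 0, 0, -0.3, -1], [0, 0, 0, 0, 0, -0.6, -1], [0, 0, 0, 0, 0, -1.0, -1]],
], force=60)

```text
time: 4.55
position: [0.4911, -0.292, 0.1603]
tool_rot: [[0.993, 0.118, -0.002], [0.118, -0.993, 0.002], [-0.002, -0.002, -1.0]]
ft_force: [0.1, -1.0, -3.4]
gripper_width: 0.024
grip_force: 59.9
```

Emit:
apply_moves([
  [[0, 0, 0, 0, 0, -0.3, -1], [0, 0, -0.3, 0, -0.3, -0.57, -1], [0, 0, -0.6, 0, -0.6, -0.57, -1], [0, 0, -0.93, 0, -0.9, -0.57, -1]],
])

```text
time: 5.05
position: [0.4811, -0.2025, 0.2177]
tool_rot: [[0.819, 0.573, 0.001], [0.573, -0.819, -0.0], [0.0, 0.001, -1.0]]
ft_force: [0.3, 0.4, -4.2]
gripper_width: 0.0238
grip_force: 59.9
```

Emit:
apply_moves([
  [[0, 0, -0.3, 0.15, -0.28, 0, -1], [0, 0, -0.6, 0.3, -0.55, 0, -1], [0, 0, -0.93, 0.43, -0.82, 0, -1]],
])

```text
time: 5.42
position: [0.4697, -0.1103, 0.2172]
tool_rot: [[0.456, 0.89, -0.0], [0.89, -0.456, 0.0], [0.0, -0.0, -1.0]]
ft_force: [0.2, 0.2, -2.3]
gripper_width: 0.0236
grip_force: 59.9
```

Emit:
apply_moves([
  [[0, 0, -0.3, 0.25, -0.18, 0, -1], [0, 0, -0.6, 0.5, -0.36, 0, -1], [0, 0, -0.91, 0.77, -0.52, 0, -1], [0, 0, -0.91, 0.77, -0.52, 0, -1], [0, 0, -0.91, 0.77, -0.52, 0, -1]],
])

```text
time: 6.05
position: [0.4596, -0.0195, 0.2171]
tool_rot: [[0.003, 1.0, 0.0], [1.0, -0.003, -0.001], [-0.001, 0.0, -1.0]]
ft_force: [-0.5, -0.2, -3.5]
gripper_width: 0.0237
grip_force: 59.9
```

```bash
cat > f.py <<'E'
from h import *
import sys
n=sys.argv[1]
s=manip.observe(); im=capture("wrist"); cv2.imwrite(f"pics/{n}.png",im); c=cam("wrist",s)
import pickle; pickle.dump((dict(s),im),open(f"{n}.pkl","wb"))
for l in ("nut_top","wrench","mill","socket_mouth"):
    for d in look_for(l,"wrist")[:2]:
        w=world(c,d["xyz"]); print(l,round(d["p"],2),w,proj(c,w)[0].round())
print(proj(c,[[.545,.0905,.1105]]))
E
python3 c.py; python3 f.py w2
```

```text
6.05 [ 0.4596 -0.0195  0.2171] [-0.1923  0.1615  1.8066 -0.0005  1.1729 -0.189 ] 
 [[ 0.0031  1.      0.0005]
 [ 1.     -0.0031 -0.0006]
 [-0.0006  0.0005 -1.    ]] 89.82041665092933 [-0.5007 -0.2382 -3.544 ] [-0.1979 -0.0852  0.0035] 0.023708363289391132 59.947922229766846
nut_top 0.77 [0.5409 0.0905 0.1139] [377.  87.]
wrench 0.87 [0.4546 0.0386 0.2487] [269. 166.]
mill 0.62 [0.5791 0.1075 0.0854] [410.  72.]
socket_mouth 0.41 [0.4715 0.0511 0.2002] [300. 136.]
[[380.72    87.3666]]
```

View pics/w2.png

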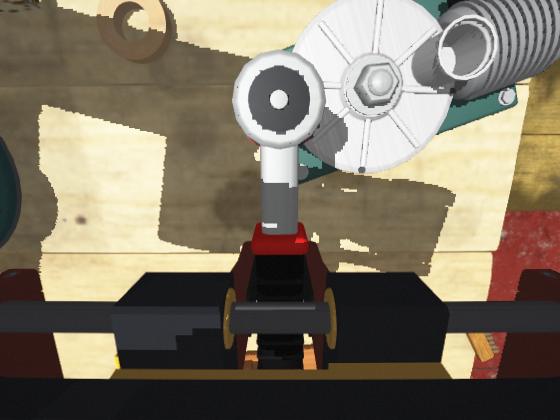

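The nut is clear at px (377,85) beside the wrench head at (279,98). I'll zoom in on it for the hexagon angle.

```bash
cat > g.py <<'E'
from h import *
import pickle
s,im=pickle.load(open("w2.pkl","rb")); c=cam("wrist",s)
o=(335,45); z=8
def hexa(p,a,h,af=.032): 
    t=np.radians(a+60*np.arange(6)); r=af/2/np.cos(np.pi/6)
    return proj(c,np.c_[p[0]+r*np.cos(t),p[1]+r*np.sin(t),np.full(6,h)])
a=cv2.resize(im[45:120,335:425],None,fx=z,fy=z,interpolation=cv2.INTER_CUBIC)
cv2.imwrite("pics/nutz.png",a)
E
python3 g.py
```

```text
(no output)
```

View pics/nutz.png

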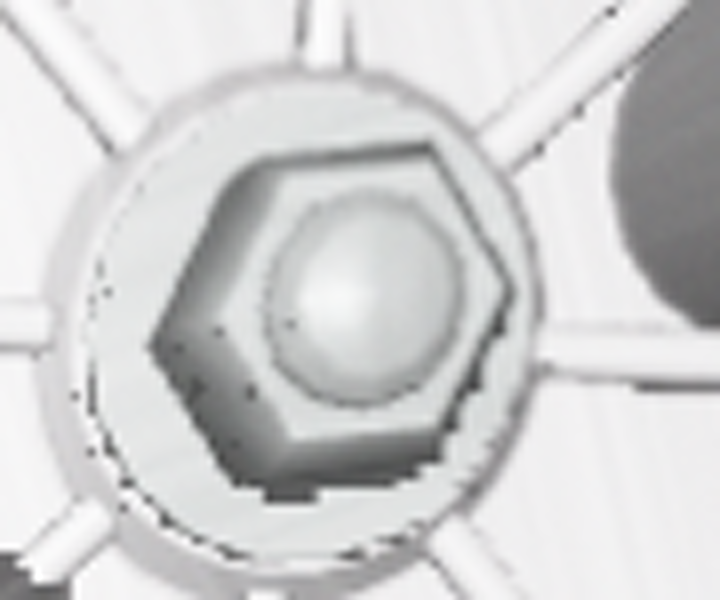

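```bash
cat >> g.py <<'E'
from scipy.optimize import least_squares
P=np.array([(430,148),(512,290),(440,430),(287,437),(218,320),(272,163)],float); P=(P+.5)/z-.5+o
f=lambda q:(hexa(q[:2],q[2],.1105,q[3])-P).ravel()
for a0 in (0,20,40,60,80):
  best=None
  for k in range(6):
    for sg in (1,-1):
      g=lambda q:(np.roll(hexa(q[:2],q[2],.1105,q[3])[::sg],k,0)-P).ravel()
      r=least_squares(g,[.543,.09,a0,.026],x_scale=[.01,.01,10,.01])
      if best is None or r.cost<best[0]: best=(r.cost,r.x)
  print(best[0],best[1],best[1][2]%60)
# dome apex ~ centre of dome outline
D=(np.array([[363,300]])+.5)/z-.5+o; print("dome",onz(c,D,.113))
W=(np.array([[82,325],[535,320],[300,65],[290,562]])+.5)/z-.5+o
q=onz(c,W,.0925); print(q, q[:2].mean(0),q[2:].mean(0))
# base hex corners at .0925
for (x,y) in ((150,345),(238,487)): print("hexlow",onz(c,(np.array([[x,y]])+.5)/z-.5+o,.0925))
# wrench head centre
print("wr head", onz(c,(279,98.5),.2331+.013))
E
python3 g.py
```

```text
2.43537067022664 [  0.5437   0.0948 -53.9991   0.0273] 6.0008828813109005
2.4353706702264346 [  0.5437   0.0948 126.0009   0.0273] 6.000882847217511
2.435370670226549 [  0.5437   0.0948 -53.9991   0.0273] 6.00088273304732
2.435370670226571 [ 0.5437  0.0948 66.0009  0.0273] 6.000883158625101
2.4353706702264684 [  0.5437   0.0948 186.0009   0.0273] 6.0008829587948185
dome [[0.5432 0.0943 0.113 ]]
[[0.5182 0.0949 0.0925]
 [0.5692 0.0954 0.0925]
 [0.5408 0.1215 0.0925]
 [0.5435 0.0695 0.0925]] [0.5437 0.0952 0.0925] [0.5422 0.0955 0.0925]
hexlow [[0.526  0.0928 0.0925]]
hexlow [[0.5369 0.0776 0.0925]]
wr head [[0.4592 0.0669 0.2461]]
```

Emit:
apply_moves([
  [[0, 0, -0.3, 0.1, 0.34, 0, -1], [0, 0, -0.62, 0.23, 0.68, 0, -1], [0, 0, -0.62, 0.23, 0.68, 0, -1]],
])

```text
time: 6.68
position: [0.5304, 0.0037, 0.2167]
tool_rot: [[-0.318, 0.948, 0.002], [0.948, 0.318, 0.0], [-0.0, 0.002, -1.0]]
ft_force: [-0.5, 0.4, -2.9]
gripper_width: 0.0235
grip_force: 59.9
```

```bash
cat > t.py <<'E'
from h import *
import sys
# target: nut-centred wrench pose. args: yaw tcp_z [nx ny]
yaw,tz=map(float,sys.argv[1:3]); N=np.array([.5435,.095])
if len(sys.argv)>3: N=np.array(list(map(float,sys.argv[3:5])))
s=manip.observe(); R=np.array(s["tool_rot"]); p=np.array(s["position"])
a=np.radians(yaw); x=np.array([np.cos(a),np.sin(a)]); y=np.array([np.sin(a),-np.cos(a)])
T=np.r_[N-.086*x+.0006*y,tz]
G=np.c_[np.r_[x,0],np.r_[y,0],[0,0,-1]]
rv=cv2.Rodrigues(R.T@G)[0].ravel()
print(s["time"],"pos",p,"yaw",np.degrees(np.arctan2(R[1,0],R[0,0])),"F",s["ft_force"],"M",s["torque"],"q",s["qpos"])
print("target",T,"turn",rv/np.radians(30),"shift",R.T@(T-p)*10)
r=p[:2]-N; f=s["ft_force"]; print("Mz about nut", r[0]*f[1]-r[1]*f[0]+s["torque"][2], "where wrench origin:",p[:2]+R[:2,0]*.086-R[:2,1]*.0006)
E
python3 t.py 127 .217
```

```text
6.675 pos [0.5304 0.0037 0.2167] yaw 108.5151298126573 F [-0.5227  0.3728 -2.9231] M [-0.1478 -0.0952 -0.0054] q [-0.1236  0.2638  1.6689  0.0004  1.2069 -0.4469]
target [0.5957 0.0267 0.217 ] turn [ 0.0035  0.0015 -0.6162] shift [ 0.0105  0.6928 -0.0021]
Mz about nut -0.058023921551491234 where wrench origin: [0.5025 0.085 ]
```

Emit:
apply_moves([
  [[0, 0, -0.3, 0, 0.35, 0, -1], [0, 0, -0.62, 0.01, 0.69, 0, -1], [0, 0, -0.62, 0.01, 0.69, 0.2, -1], [0, 0, -0.62, 0.01, 0.69, 0.4, -1], [0, 0, -0.62, 0.01, 0.69, 0.4, -1], [0, 0, -0.62, 0.01, 0.69, 0.4, -1]],
])

```text
time: 7.42
position: [0.5928, 0.0261, 0.1772]
tool_rot: [[-0.602, 0.799, 0.0], [0.799, 0.602, 0.0], [-0.0, 0.0, -1.0]]
ft_force: [0.5, 0.0, -3.4]
gripper_width: 0.0239
grip_force: 59.9
```

```bash
python3 t.py 127 .1345; python3 f.py w3
```

```text
7.425 pos [0.5928 0.0261 0.1772] yaw 127.00599635457056 F [ 0.5143  0.0239 -3.3573] M [-0.109  -0.18    0.0316] q [-0.0724  0.3926  1.5791  0.      1.1697 -0.7183]
target [0.5957 0.0267 0.1345] turn [0.0003 0.0002 0.0002] shift [-0.0132  0.0272  0.4273]
Mz about nut 0.06822040015789965 where wrench origin: [0.5405 0.0944]
wrench 0.94 [0.5531 0.0717 0.2083] [270. 161.]
mill 0.95 [0.5893 0.1165 0.087 ] [342. 131.]
mill 0.35 [0.5574 0.0705 0.2089] [276. 170.]
[[280.1502 122.7744]]
```

View pics/w3.png

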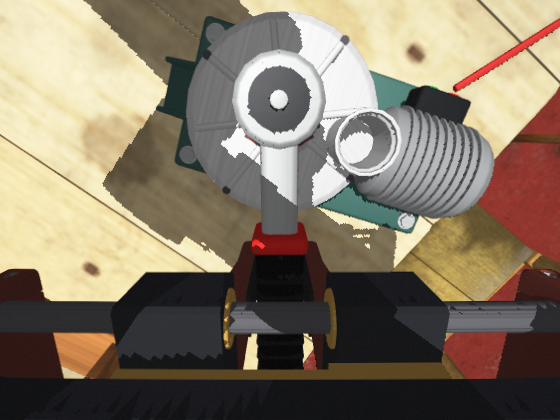

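The view shows the cover disc spanning about px 187–377 across and 12–210 down. The socket head sits over its middle at (279,98), and the neck is at (365,142), clear of the fingers.

```bash
cat > k.py <<'E'
from h import *
import pickle
s,im=pickle.load(open("w3.pkl","rb")); c=cam("wrist",s)
q=onz(c,[(187,112),(378,112),(283,11.5),(268,209.5)],.084); print(q)
a=np.c_[2*q[:,:2],np.ones(4)]; x=np.linalg.lstsq(a,(q[:,:2]**2).sum(1),rcond=None)[0]; print(x[:2],np.sqrt(x[2]+x[:2]@x[:2]))
print("head",onz(c,(279,98.5),.1772+.016+.013))
E
python3 k.py
```

```text
[[0.4783 0.0523 0.084 ]
 [0.6033 0.1464 0.084 ]
 [0.4974 0.1574 0.084 ]
 [0.5802 0.0259 0.084 ]]
[0.5441 0.095 ] 0.07819087425844351
head [[0.5407 0.0951 0.2062]]
```

Emit:
apply_moves([
  [[0, 0, 0, -0.02, 0.03, 0, -1], [0, 0, 0, -0.02, 0.03, 0.1, -1], [0, 0, 0, -0.02, 0.03, 0.2, -1], [0, 0, 0, -0.02, 0.03, 0.24, -1], [0, 0, 0, -0.02, 0.03, 0.24, -1]],
])

```text
time: 8.3
position: [0.5959, 0.0268, 0.1519]
tool_rot: [[-0.603, 0.798, -0.001], [0.798, 0.603, 0.0], [0.001, -0.001, -1.0]]
ft_force: [-0.2, -0.3, -3.7]
gripper_width: 0.0236
grip_force: 59.9
```

Emit:
apply_moves([
  [[0, 0, 0, 0, 0, 0.04, -1], [0, 0, 0, 0, 0, 0.08, -1], [0, 0, 0, 0, 0, 0.1, -1], [0, 0, 0, 0, 0, 0.1, -1]],
])

```text
time: 8.8
position: [0.5963, 0.0267, 0.1425]
tool_rot: [[-0.603, 0.798, -0.0], [0.798, 0.603, 0.0], [0.0, -0.0, -1.0]]
ft_force: [0.3, -0.3, -3.6]
gripper_width: 0.0238
grip_force: 59.9
```

```bash
python3 t.py 127 .1345 .544 .095
```

```text
8.8 pos [0.5963 0.0267 0.1425] yaw 127.07454537648377 F [ 0.3258 -0.3423 -3.5855] M [-0.1361 -0.2062  0.0726] q [-0.071   0.4351  1.6069  0.      1.1    -0.7181]
target [0.5962 0.0267 0.1345] turn [-0.0005 -0.0005  0.0025] shift [ 0.0003 -0.0003  0.0801]
Mz about nut 0.07697584241915041 where wrench origin: [0.544  0.0949]
```

Emit:
apply_moves([
  [[0, 0, 0, 0, 0, 0.04, -1], [0, 0, 0, 0, 0, 0.07, -1], [0, 0, 0, 0, 0, 0.08, -1], [0, 0, 0, 0, 0, 0.08, -1]],
])

```text
time: 9.3
position: [0.5964, 0.0267, 0.1348]
tool_rot: [[-0.603, 0.798, -0.0], [0.798, 0.603, 0.0], [0.0, -0.0, -1.0]]
ft_force: [-0.1, -0.5, -1.3]
gripper_width: 0.024
grip_force: 59.9
```

```bash
python3 t.py 97 .136 .544 .095
```

```text
9.3 pos [0.5964 0.0267 0.1348] yaw 127.0775288880994 F [-0.0816 -0.4516 -1.2978] M [-0.1983 -0.0628  0.1119] q [-0.071   0.444   1.6143  0.0001  1.0834 -0.7182]
target [0.5551 0.0097 0.136 ] turn [-0.0002 -0.0002  1.0026] shift [ 0.1136 -0.4317 -0.0124]
Mz about nut 0.08271268729704706 where wrench origin: [0.544  0.0949]
```

Emit:
apply_moves([
  [[0, 0, 0.167, 0.003, -0.075, 0, -1], [0, 0, 0.333, 0.013, -0.149, 0, -1], [0, 0, 0.5, 0.029, -0.223, 0, -1], [0, 0, 0.667, 0.052, -0.294, 0, -1], [0, 0, 0.833, 0.081, -0.363, 0, -1], [0, 0, 1, 0.115, -0.43, 0, -1], [0, 0, 1, 0.115, -0.43, 0, -1]],
])

```text
time: 10.18
position: [0.5557, 0.009, 0.1352]
tool_rot: [[-0.124, 0.992, 0.002], [0.992, 0.124, -0.002], [-0.002, 0.001, -1.0]]
ft_force: [-0.3, -4.8, -1.7]
gripper_width: 0.0235
grip_force: 60.0
```

```bash
python3 t.py 67 .1348 .544 .095
```

```text
10.175 pos [0.5557 0.009  0.1352] yaw 97.14965201392356 F [-0.3478 -4.8457 -1.7453] M [-1.148  -0.1514  0.3034] q [-0.1071  0.3905  1.7074 -0.0017  1.042  -0.2311]
target [0.5109 0.0156 0.1348] turn [0.0033 0.0027 1.005 ] shift [ 0.1213 -0.4357  0.0028]
Mz about nut 0.21682314340228498 where wrench origin: [0.5444 0.0942]
```

Emit:
apply_moves([
  [[0, 0, 0.167, 0.0, -0.075, 0, -1], [0, 0, 0.333, 0.008, -0.149, 0, -1], [0, 0, 0.5, 0.024, -0.223, 0, -1], [0, 0, 0.667, 0.047, -0.294, 0, -1], [0, 0, 0.833, 0.076, -0.363, 0, -1], [0, 0, 1, 0.11, -0.43, 0, -1], [0, 0, 1, 0.11, -0.43, 0, -1]],
])

```text
time: 11.05
position: [0.5117, 0.0147, 0.1351]
tool_rot: [[0.388, 0.922, 0.001], [0.922, -0.388, -0.002], [-0.001, 0.002, -1.0]]
ft_force: [0.5, -5.9, -1.4]
gripper_width: 0.0235
grip_force: 59.9
```

```bash
python3 t.py 37 .1348 .544 .095
```

```text
11.05 pos [0.5117 0.0147 0.1351] yaw 67.17250401751528 F [ 0.4877 -5.9164 -1.4457] M [-1.2699 -0.0419  0.1299] q [-0.105   0.335   1.8016 -0.002   1.0036  0.2944]
target [0.4757 0.0428 0.1348] turn [0.004  0.0013 1.0058] shift [ 0.119  -0.4407  0.0022]
Mz about nut 0.3602706134087411 where wrench origin: [0.5445 0.0942]
```

Emit:
apply_moves([
  [[0, 0, 0.167, 0.0, -0.075, 0, -1], [0, 0, 0.333, 0.008, -0.149, 0, -1], [0, 0, 0.5, 0.024, -0.223, 0, -1], [0, 0, 0.667, 0.047, -0.294, 0, -1], [0, 0, 0.667, 0.047, -0.294, 0, -1]],
])

```text
time: 11.68
position: [0.4864, 0.0307, 0.135]
tool_rot: [[0.68, 0.734, 0.001], [0.734, -0.68, -0.002], [-0.0, 0.002, -1.0]]
ft_force: [-0.2, -5.6, -3.0]
gripper_width: 0.0234
grip_force: 60.0
```

```bash
python3 t.py 37 .1348 .544 .0942
```

```text
11.675 pos [0.4864 0.0307 0.135 ] yaw 47.184486141590284 F [-0.1841 -5.5753 -2.9989] M [-1.2262 -0.0315 -0.0518] q [-0.0776  0.304   1.8527 -0.0018  0.9838  0.6706]
target [0.4757 0.042  0.1348] turn [0.0036 0.0006 0.3395] shift [ 0.0095 -0.1557  0.0018]
Mz about nut 0.25739249639224376 where wrench origin: [0.5445 0.0942]
```

Emit:
apply_moves([
  [[0, 0, 0.167, 0.003, -0.075, 0, -1], [0, 0, 0.333, 0.01, -0.149, 0, -1], [0, 0, 0.333, 0.01, -0.149, 0, -1]],
])

```text
time: 12.05
position: [0.4763, 0.0417, 0.135]
tool_rot: [[0.796, 0.605, 0.001], [0.605, -0.796, -0.001], [0.0, 0.002, -1.0]]
ft_force: [1.2, -6.0, -2.6]
gripper_width: 0.0239
grip_force: 60.0
```

```bash
python3 t.py 27 .1348 .544 .0942
```

```text
12.05 pos [0.4763 0.0417 0.135 ] yaw 37.23283515649674 F [ 1.1564 -6.0031 -2.5724] M [-1.2949 -0.1565 -0.114 ] q [-0.0563  0.2921  1.8719 -0.0016  0.9764  0.8656]
target [0.4676 0.0546 0.1348] turn [ 0.0034 -0.0005  0.3411] shift [ 0.009  -0.1557  0.0014]
Mz about nut 0.3528261934066841 where wrench origin: [0.5445 0.0942]
```

Emit:
apply_moves([
  [[0, 0, 0.167, 0.003, -0.075, 0, -1], [0, 0, 0.333, 0.01, -0.149, 0, -1], [0, 0, 0.333, 0.01, -0.149, 0, -1]],
])

```text
time: 12.42
position: [0.4683, 0.0542, 0.1349]
tool_rot: [[0.889, 0.458, 0.001], [0.458, -0.889, -0.001], [0.001, 0.002, -1.0]]
ft_force: [1.3, -6.7, -3.4]
gripper_width: 0.0239
grip_force: 60.0
```

```bash
python3 t.py 17 .1348 .544 .0942
```

```text
12.425 pos [0.4683 0.0542 0.1349] yaw 27.270251385836897 F [ 1.3368 -6.7251 -3.4464] M [-1.27   -0.2546 -0.1663] q [-0.0304  0.2834  1.8858 -0.0014  0.9711  1.0652]
target [0.4619 0.0685 0.1348] turn [ 0.003  -0.0014  0.3423] shift [ 0.0085 -0.1557  0.001 ]
Mz about nut 0.3961264396283367 where wrench origin: [0.5445 0.0942]
```

Emit:
apply_moves([
  [[0, 0, 0.167, 0.003, -0.075, 0, -1], [0, 0, 0.333, 0.01, -0.149, 0, -1], [0, 0, 0.333, 0.01, -0.149, 0, -1]],
])

```text
time: 12.8
position: [0.4625, 0.068, 0.1349]
tool_rot: [[0.955, 0.297, 0.001], [0.297, -0.955, -0.001], [0.001, 0.001, -1.0]]
ft_force: [1.6, -5.7, -3.7]
gripper_width: 0.0238
grip_force: 60.0
```

```bash
python3 t.py 7 .1348 .544 .0942
```

```text
12.8 pos [0.4625 0.068  0.1349] yaw 17.302970246496216 F [ 1.6208 -5.6884 -3.6909] M [-1.2826 -0.2638 -0.2073] q [-0.001   0.2784  1.8939 -0.0014  0.968   1.2685]
target [0.4587 0.0831 0.1348] turn [ 0.0026 -0.0021  0.3434] shift [ 0.0084 -0.1559  0.0005]
Mz about nut 0.29850723749879815 where wrench origin: [0.5445 0.0941]
```

Emit:
apply_moves([
  [[0, 0, 0.167, 0.003, -0.075, 0, -1], [0, 0, 0.333, 0.012, -0.149, 0, -1], [0, 0, 0.333, 0.012, -0.149, 0, -1]],
])

```text
time: 13.18
position: [0.4593, 0.0825, 0.1348]
tool_rot: [[0.992, 0.127, 0.001], [0.127, -0.992, -0.001], [0.001, 0.001, -1.0]]
ft_force: [2.3, -6.2, -3.3]
gripper_width: 0.0237
grip_force: 60.0
```

```bash
python3 t.py -3 .1348 .544 .0942
```

```text
13.175 pos [0.4593 0.0825 0.1348] yaw 7.321984763990952 F [ 2.2704 -6.1747 -3.3284] M [-1.289  -0.296  -0.1961] q [ 0.0306  0.2775  1.8955 -0.0015  0.9676  1.4745]
target [0.4581 0.0981 0.1348] turn [ 0.0023 -0.0021  0.3441] shift [ 0.0079 -0.1559 -0.0001]
Mz about nut 0.35348345515378504 where wrench origin: [0.5445 0.0941]
```

Emit:
apply_moves([
  [[0, 0, 0.167, 0.003, -0.075, 0, -1], [0, 0, 0.333, 0.012, -0.149, 0, -1], [0, 0, 0.333, 0.012, -0.149, 0, -1]],
])

```text
time: 13.55
position: [0.4586, 0.0974, 0.1348]
tool_rot: [[0.999, -0.046, 0.001], [-0.046, -0.999, -0.001], [0.001, 0.001, -1.0]]
ft_force: [1.6, -7.2, -4.0]
gripper_width: 0.024
grip_force: 60.0
```

```bash
python3 t.py -13 .1348 .544 .0942
```

```text
13.55 pos [0.4586 0.0974 0.1348] yaw -2.6591634744674955 F [ 1.6281 -7.1504 -4.026 ] M [-1.3622 -0.2727 -0.2246] q [ 0.063   0.2805  1.8908 -0.0016  0.9694  1.6811]
target [0.4601 0.113  0.1348] turn [ 0.0022 -0.0022  0.3447] shift [ 0.0073 -0.1558 -0.0004]
Mz about nut 0.3806394113746602 where wrench origin: [0.5446 0.094 ]
```

Emit:
apply_moves([
  [[0, 0, 0.167, 0.003, -0.075, 0, -1], [0, 0, 0.333, 0.01, -0.149, 0, -1], [0, 0, 0.333, 0.01, -0.149, 0, -1]],
])

```text
time: 13.92
position: [0.4604, 0.1119, 0.1347]
tool_rot: [[0.976, -0.218, 0.001], [-0.218, -0.976, -0.002], [0.001, 0.002, -1.0]]
ft_force: [3.6, -6.9, -3.4]
gripper_width: 0.0236
grip_force: 59.9
```

```bash
python3 t.py -23 .1348 .544 .0942
```

```text
13.925 pos [0.4604 0.1119 0.1347] yaw -12.60584847362136 F [ 3.5806 -6.9017 -3.4197] M [-1.5528 -0.3405  0.1001] q [ 0.0943  0.2872  1.8806 -0.0025  0.9732  1.8865]
target [0.4646 0.1273 0.1348] turn [ 0.0032 -0.0028  0.3465] shift [ 0.0076 -0.1587 -0.0011]
Mz about nut 0.6136067140824213 where wrench origin: [0.5445 0.0937]
```

Emit:
apply_moves([
  [[0, 0, 0.067, 0.0, -0.03, 0, -1], [0, 0, 0.133, 0.0, -0.06, 0, -1], [0, 0, 0.133, 0.0, -0.06, 0, -1]],
])

```text
time: 14.3
position: [0.4616, 0.1173, 0.1346]
tool_rot: [[0.959, -0.284, 0.001], [-0.284, -0.959, -0.003], [0.001, 0.002, -1.0]]
ft_force: [2.3, -9.9, -4.0]
gripper_width: 0.0235
grip_force: 60.0
```

```bash
python3 t.py -23 .1348 .544 .0942
```

```text
14.3 pos [0.4616 0.1173 0.1346] yaw -16.516430084024712 F [ 2.2755 -9.9026 -3.9572] M [-1.7849 -0.3661  0.5434] q [ 0.1059  0.2907  1.8752 -0.0034  0.9753  1.9669]
target [0.4646 0.1273 0.1348] turn [ 0.0046 -0.003   0.2161] shift [ 0.0001 -0.1041 -0.0018]
Mz about nut 1.3065629242856946 where wrench origin: [0.5443 0.0934]
```

Emit:
apply_moves([
  [[0, 0, 0.067, 0.0, -0.03, 0, -1], [0, 0, 0.133, 0.002, -0.06, 0, -1], [0, 0, 0.133, 0.002, -0.06, 0, -1]],
])

```text
time: 14.68
position: [0.4635, 0.1231, 0.1346]
tool_rot: [[0.937, -0.351, 0.001], [-0.351, -0.937, -0.003], [0.001, 0.002, -1.0]]
ft_force: [1.5, -8.8, -3.7]
gripper_width: 0.0236
grip_force: 60.0
```

```bash
python3 t.py -23 .1348 .544 .0942
```

```text
14.675 pos [0.4635 0.1231 0.1346] yaw -20.525909397016004 F [ 1.531  -8.8286 -3.7332] M [-1.6713 -0.3826  0.383 ] q [ 0.1174  0.2949  1.8685 -0.0031  0.978   2.0482]
target [0.4646 0.1273 0.1348] turn [ 0.0041 -0.0027  0.0825] shift [-0.0042 -0.0432 -0.0017]
Mz about nut 1.049666912072217 where wrench origin: [0.5442 0.0935]
```

Emit:
apply_moves([
  [[0, 0, 0.067, 0.0, -0.03, 0, -1], [0, 0, 0.133, 0.002, -0.06, 0, -1], [0, 0, 0.133, 0.002, -0.06, 0, -1]],
])

```text
time: 15.05
position: [0.4658, 0.1287, 0.1346]
tool_rot: [[0.91, -0.415, 0.0], [-0.415, -0.91, -0.002], [0.001, 0.002, -1.0]]
ft_force: [2.7, -8.3, -3.0]
gripper_width: 0.0236
grip_force: 60.0
```

```bash
python3 t.py -23 .1348 .544 .0942
```

```text
15.05 pos [0.4658 0.1287 0.1346] yaw -24.538879496136285 F [ 2.6984 -8.2696 -3.0422] M [-1.5458 -0.3039  0.2893] q [ 0.1284  0.2997  1.8608 -0.0027  0.981   2.129 ]
target [0.4646 0.1273 0.1348] turn [ 0.0036 -0.0024 -0.0513] shift [-0.0045  0.0182 -0.0016]
Mz about nut 0.8430208414878022 where wrench origin: [0.5443 0.0936]
```

Emit:
apply_moves([
  [[0, 0, 0.05, 0.0, -0.022, 0, -1], [0, 0, 0.1, 0.002, -0.045, 0, -1], [0, 0, 0.1, 0.002, -0.045, 0, -1]],
])

```text
time: 15.42
position: [0.4678, 0.1329, 0.1347]
tool_rot: [[0.887, -0.463, 0.0], [-0.463, -0.887, -0.002], [0.001, 0.001, -1.0]]
ft_force: [2.5, -6.8, -3.5]
gripper_width: 0.024
grip_force: 59.9
```

```bash
python3 t.py -17 .1348 .544 .0942
```

```text
15.425 pos [0.4678 0.1329 0.1347] yaw -27.552736206298356 F [ 2.5435 -6.7969 -3.5303] M [-1.4745 -0.3474  0.1487] q [ 0.1361  0.3036  1.8545 -0.0023  0.9834  2.189 ]
target [0.4616 0.1188 0.1348] turn [ 0.003  -0.0019 -0.3518] shift [ 0.0101  0.1536 -0.0012]
Mz about nut 0.5683511666853054 where wrench origin: [0.5443 0.0936]
```

Emit:
apply_moves([
  [[0, 0, -0.125, 0.002, 0.056, 0, -1], [0, 0, -0.25, 0.007, 0.112, 0, -1], [0, 0, -0.375, 0.016, 0.168, 0, -1], [0, 0, -0.5, 0.029, 0.223, 0, -1], [0, 0, -0.6, 0.042, 0.266, 0, -1], [0, 0, -0.7, 0.057, 0.308, 0, -1], [0, 0, -0.7, 0.057, 0.308, 0, -1]],
])

```text
time: 16.3
position: [0.4589, 0.1034, 0.1349]
tool_rot: [[0.993, -0.116, 0.001], [-0.116, -0.993, -0.0], [0.001, -0.0, -1.0]]
ft_force: [2.2, -4.7, -3.2]
gripper_width: 0.0233
grip_force: 60.0
```

```bash
python3 t.py -5 .1348 .544 .094
```

```text
16.3 pos [0.4589 0.1034 0.1349] yaw -6.647018311747096 F [ 2.1644 -4.665  -3.1577] M [-0.8764 -0.4591 -0.3209] q [ 0.0748  0.2821  1.8881 -0.0002  0.9701  1.7618]
target [0.4583 0.1009 0.1348] turn [-0.0002 -0.0025 -0.0549] shift [-0.003   0.026   0.0006]
Mz about nut 0.055707169664486245 where wrench origin: [0.5444 0.0941]
```

Emit:
apply_moves([
  [[0, 0, -0.03, 0, 0.022, 0, -1], [0, 0, -0.03, 0, 0.025, -0.05, -1], [0, 0, -0.03, 0, 0.025, -0.15, -1], [0, 0, -0.03, 0, 0.025, -0.3, -1], [0, 0, -0.03, 0, 0.025, -0.6, -1], [0, 0, -0.03, 0, 0.025, -0.85, -1], [0, 0, -0.03, 0, 0.025, -0.85, -1]],
])

```text
time: 17.18
position: [0.458, 0.1023, 0.2211]
tool_rot: [[0.995, -0.102, 0.002], [-0.102, -0.995, 0.002], [0.002, -0.002, -1.0]]
ft_force: [0.6, -0.0, -4.1]
gripper_width: 0.0238
grip_force: 59.9
```

```bash
python3 t.py 6.7 .219 .5785 -.2832; python3 f.py w4
```

```text
17.175 pos [0.458  0.1023 0.2211] yaw -5.854247722002157 F [ 0.6051 -0.0479 -4.0626] M [0.013  0.098  0.0083] q [0.0713 0.1696 1.785  0.0015 1.1844 1.7437]
target [ 0.4932 -0.2938  0.219 ] turn [-0.0029 -0.0047 -0.4185] shift [0.7535 3.9048 0.0154]
Mz about nut -0.21921787527666703 where wrench origin: [0.5436 0.0941]
nut_top 0.21 [0.5174 0.1002 0.2551] [272. 161.]
wrench 0.65 [ 0.462  -0.261   0.0034] [563. 159.]
wrench 0.56 [0.5106 0.0967 0.2514] [282. 174.]
mill 0.65 [0.5781 0.1163 0.0849] [253.  82.]
[[284.1139 113.8898]]
```

View pics/w4.png

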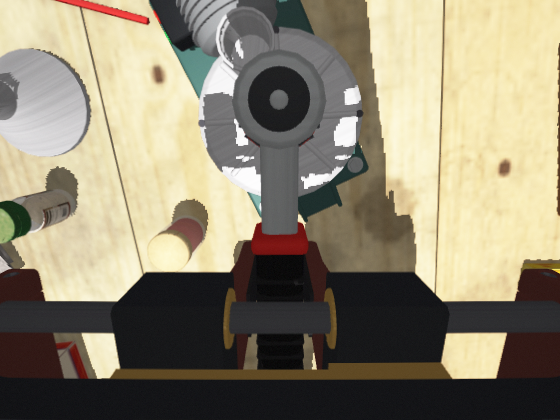

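Emit:
apply_moves([
  [[0, 0, -0.1, 0.1, 0.3, 0, -1], [0, 0, -0.3, 0.3, 0.7, 0, -1], [0, 0, -0.42, 0.4, 1, 0, -1]],
])

```text
time: 17.8
position: [0.4871, -0.0034, 0.2187]
tool_rot: [[0.993, 0.118, -0.001], [0.118, -0.993, 0.0], [-0.001, -0.0, -1.0]]
ft_force: [-0.3, 0.1, -4.6]
gripper_width: 0.0236
grip_force: 59.9
```

Emit:
apply_moves([
  [[0, 0, 0, -0.05, 0.5, 0, -1], [0, 0, 0, -0.1, 1, 0, -1]],
])

```text
time: 18.05
position: [0.4879, -0.1037, 0.2186]
tool_rot: [[0.993, 0.117, -0.002], [0.117, -0.993, 0.001], [-0.002, -0.001, -1.0]]
ft_force: [0.5, -0.0, -3.7]
gripper_width: 0.0238
grip_force: 59.9
```

Emit:
apply_moves([
  [[0, 0, 0, -0.05, 0.5, 0, -1], [0, 0, 0, -0.1, 1, 0, -1], [0, 0, 0, -0.1, 1, 0, -1]],
])

```text
time: 18.42
position: [0.4901, -0.2064, 0.2186]
tool_rot: [[0.994, 0.112, -0.001], [0.112, -0.994, -0.0], [-0.001, 0.0, -1.0]]
ft_force: [-0.6, 0.3, -3.4]
gripper_width: 0.0234
grip_force: 59.9
```

```bash
cat > u.py <<'E'
from h import *
s=manip.observe(); R=np.array(s["tool_rot"]); p=np.array(s["position"]); a=np.radians(6.8)
T=np.array([.4936,-.2936,.0619]); G=np.array([[np.cos(a),np.sin(a),0],[np.sin(a),-np.cos(a),0],[0,0,-1]])
print(s["time"],p,s["ft_force"],"turn",cv2.Rodrigues(R.T@G)[0].ravel()/np.radians(30),"shift",R.T@(T-p)*10)
E
python3 u.py
```

```text
18.425 [ 0.4901 -0.2064  0.2186] [-0.5691  0.255  -3.4185] turn [ 0.0008  0.0016 -0.0122] shift [-0.0617  0.8699  1.5676]
```

Emit:
apply_moves([
  [[0, 0, -0.01, -0.03, 0.45, 0, -1], [0, 0, -0.01, -0.06, 0.87, 0, -1], [0, 0, -0.01, -0.06, 0.87, 0.3, -1], [0, 0, -0.01, -0.06, 0.87, 0.6, -1], [0, 0, -0.01, -0.06, 0.87, 0.6, -1], [0, 0, -0.01, -0.06, 0.87, 0.6, -1]],
])

```text
time: 19.18
position: [0.4948, -0.2897, 0.1601]
tool_rot: [[0.993, 0.122, 0.0], [0.122, -0.993, 0.0], [0.0, -0.0, -1.0]]
ft_force: [0.6, -1.1, -2.7]
gripper_width: 0.0236
grip_force: 59.9
```

```bash
python3 u.py; python3 f.py w5
```

```text
19.175 [ 0.4948 -0.2897  0.1601] [ 0.5731 -1.0661 -2.684 ] turn [-0.0004 -0.0003  0.0065] shift [-0.0164  0.0379  0.9822]
wrench 0.88 [ 0.5467 -0.2871  0.1917] [290. 178.]
mill 0.73 [ 0.5618 -0.2917  0.1446] [299. 142.]
mill 0.64 [0.4902 0.0001 0.0169] [  5. 175.]
socket_mouth 0.53 [ 0.5614 -0.2876  0.1452] [292. 141.]
socket_mouth 0.28 [ 0.516  -0.31    0.0143] [302. 185.]
[[-244.4719  101.1063]]
```

View pics/w5.png

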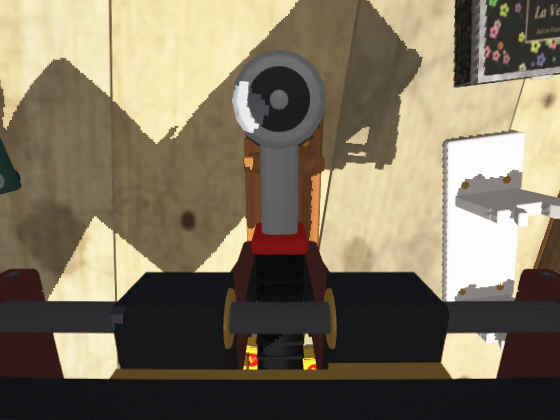

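The wrench is over the cradle board. The board is centred near px column 285 and the wrench at 280, so it agrees with the 4 mm correction I computed.

Emit:
apply_moves([
  [[0, 0, 0, -0.016, 0.038, 0, -1], [0, 0, 0, -0.016, 0.038, 0.2, -1], [0, 0, 0, -0.016, 0.038, 0.4, -1], [0, 0, 0, -0.016, 0.038, 0.5, -1], [0, 0, 0, -0.016, 0.038, 0.5, -1]],
])

```text
time: 20.05
position: [0.4928, -0.294, 0.1092]
tool_rot: [[0.993, 0.121, -0.001], [0.121, -0.993, 0.001], [-0.001, -0.001, -1.0]]
ft_force: [0.3, -0.0, -2.9]
gripper_width: 0.0233
grip_force: 59.9
```

```bash
python3 u.py
```

```text
20.05 [ 0.4928 -0.294   0.1092] [ 0.2582 -0.0207 -2.9395] turn [-0.002   0.0019  0.0049] shift [ 0.0089 -0.0027  0.4726]
```

Emit:
apply_moves([
  [[0, 0, 0, 0.005, 0, 0.1, -1], [0, 0, 0, 0.005, 0, 0.2, -1], [0, 0, 0, 0.005, 0, 0.3, -1], [0, 0, 0, 0.005, 0, 0.4, -1], [0, 0, 0, 0.005, 0, 0.45, -1], [0, 0, 0, 0.005, 0, 0.45, -1]],
])

```text
time: 20.8
position: [0.4934, -0.2938, 0.0641]
tool_rot: [[0.993, 0.121, -0.001], [0.121, -0.993, 0.001], [-0.001, -0.001, -1.0]]
ft_force: [0.2, 1.1, -3.6]
gripper_width: 0.0237
grip_force: 59.9
```

```bash
python3 u.py
```

```text
20.8 [ 0.4934 -0.2938  0.0641] [ 0.1803  1.0796 -3.5616] turn [-0.0015  0.0014  0.0052] shift [ 0.0022 -0.0022  0.0221]
```

Down the last 2 mm or so, then release gently and retreat.

Emit:
apply_moves([
  [[0, 0, 0, 0, 0, 0.01, -1], [0, 0, 0, 0, 0, 0.02, -1], [0, 0, 0, 0, 0, 0.025, -1], [0, 0, 0, 0, 0, 0.025, -1]],
])

```text
time: 21.3
position: [0.4937, -0.2941, 0.0622]
tool_rot: [[0.993, 0.121, 0.0], [0.121, -0.993, 0.0], [0.0, -0.0, -1.0]]
ft_force: [-0.2, 0.9, -3.6]
gripper_width: 0.024
grip_force: 59.9
```

```bash
python3 u.py
```

```text
21.3 [ 0.4937 -0.2941  0.0622] [-0.1667  0.9446 -3.6332] turn [-0.0001 -0.0001  0.0051] shift [-0.0004 -0.0048  0.003 ]
```

Emit:
apply_moves([
  [[0, 0, 0, 0, 0, 0.01, -1], [0, 0, 0, 0, 0, 0.02, -1], [0, 0, 0, 0, 0, 0.02, -1]],
])

```text
time: 21.68
position: [0.4938, -0.2942, 0.0619]
tool_rot: [[0.993, 0.121, 0.001], [0.121, -0.993, -0.0], [0.001, 0.0, -1.0]]
ft_force: [-6.4, 2.5, 13.0]
gripper_width: 0.0237
grip_force: 60.0
```

```bash
python3 u.py
```

```text
21.675 [ 0.4938 -0.2942  0.0619] [-6.377   2.5246 13.0275] turn [ 0.0009 -0.0011  0.0053] shift [-0.001  -0.0057  0.0001]
```

Emit:
apply_moves([
  [[0, 0, 0, 0, 0, -0.015, -1], [0, 0, 0, 0, 0, -0.015, -0.4], [0, 0, 0, 0, 0, -0.015, -0.1], [0, 0, 0, 0, 0, -0.015, 0.1], [0, 0, 0, 0, 0, -0.015, 0.2], [0, 0, 0, 0, 0, -0.2, 0.2], [0, 0, 0, 0, 0, -0.5, 0.2], [0, 0, 0, 0, 0, -1, 0.2]],
])

```text
time: 22.68
position: [0.4925, -0.2932, 0.1596]
tool_rot: [[0.993, 0.121, -0.003], [0.121, -0.993, 0.003], [-0.003, -0.003, -1.0]]
ft_force: [0.6, -0.1, 0.1]
gripper_width: 0.0528
grip_force: 0.0
```

Emit:
apply_moves([
  [[0, 0, 0, 0, 0.1, -0.5, 0.5], [0, 0, 0, 0, 0.19, -0.93, 1], [0, 0, 0, 0, 0.19, -0.93, 1], [0, 0, 0, 0, 0.19, -0.93, 1], [0, 0, 0, 0, 0.19, -0.93, 1]],
])

```text
time: 23.3
position: [0.495, -0.3119, 0.2513]
tool_rot: [[0.993, 0.121, -0.003], [0.121, -0.993, 0.002], [-0.002, -0.003, -1.0]]
ft_force: [0.2, -1.4, -0.6]
gripper_width: 0.0877
grip_force: 0.0
```

```bash
sed -i 's/w1.png/w6.png/' d.py; python3 d.py
python3 - <<'E'
from h import *
im=capture("top"); c=cam("top")
for l in ("wrench","saffron_jar","spice_jar"):
    for d in look_for(l,"top")[:1]: print(l,world(c,d["xyz"]))
E
```

```text
23.3 [ 0.495  -0.3119  0.2513]
wrench 0.9 [ 0.511  -0.297   0.0961] [269. 184.]
wrench 0.47 [ 0.5678 -0.299   0.0489] [278. 131.]
wrench_grip 0.96 [ 0.5189 -0.2866  0.0964] [260. 176.]
socket_mouth 0.62 [ 0.5709 -0.3015  0.0496] [280. 128.]
cradle 0.93 [ 0.4978 -0.5122  0.0106] [424. 202.]
cradle 0.88 [ 0.5    -0.3061  0.0131] [277. 183.]
wrench_grip 4091 243 284 99 276
wrench 4168 243 284 98 276
wrench [ 0.4723 -0.2932  0.0913]
saffron_jar [0.4156 0.2239 0.0784]
spice_jar [0.4794 0.382  0.0956]
```

View pics/w6.png

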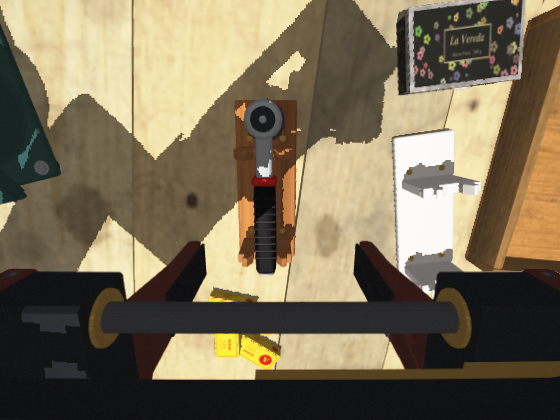

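The wrench lies in the cradle as it did in the first view, with its head at px (263,119) and handle end at (265,272). Both jars are standing where they were.

```bash
python3 -c "
from h import *
print(hand_in())"
```

```text
the job is handed in; nothing more can be done
None
```

I tightened the nut in one stroke until the wrench clicked (torque peaked near 1.3 N m, then fell to about 0.57) and stopped there; the wrench is back in its cradle, both jars are standing, and the job was handed in at about 23 s.

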